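Set out the painting mediums in the class rack, row reversed

TASK

The class sits across the table and should read the row of painting mediums as we read it from the robot's side, so move the four bottles from the coasters in the white tray into the wooden rack in the reverse order: the bottle at the left end of the tray goes into the right-end compartment, the second from the left into the second from the right, and so on (left and right as seen from the robot). Set each one down gently, standing upright on the floor of its own compartment, and do not tip any over.

Things in the scene. Friction and masses are not known exactly. Their poses are not given: they have to be found in the camera images.
- spray_bottle: Tall round white plastic spray bottle with a grey spray head, 114 mm high, about 0.12 kg; straight round body 40 mm in diameter from the base to 88 mm up, then a shoulder and a narrow head 22 mm wide. Loose; origin at the centre of its underside, z up along the bottle.
- squat_jar: Short wide green glass jar with a flat metal screw lid, 46 mm in diameter and 70 mm high, about 0.14 kg; straight sides all the way up; the widest and lowest of the four. Loose; origin at the centre of its underside, z up along the bottle.
- square_bottle: White plastic bottle of square section, 36 x 36 mm, straight up to 78 mm, with a black round cap (24 mm) to 96 mm, about 0.11 kg. Its x and y axes are square to its flat sides, turned up to 25 degrees from the tray's. Loose; origin at the centre of its underside, z up along the bottle.
- dropper_bottle: Slender amber glass bottle with a black collar and rubber dropper bulb, 94 mm high, about 0.08 kg; straight round body 34 mm in diameter from the base to 66 mm up, narrow above. Loose; origin at the centre of its underside, z up along the bottle.
- tray: White enamel tray with a dark rim, 86 x 300 mm, rim 11 mm high, fixed to the table, on the robot's left or right, turned up to 14 degrees. Origin at the centre of its underside; x points away from the robot, y along its length to the robot's left. Four cork coasters lie in it in a row at y = +105, +35, -35 and -105 mm, x = 0; each carries one bottle at the start, whose underside is 7 mm above the table.
- rack: Wooden bottle rack, 75 x 285 mm, fixed to the table on the other side, turned up to 14 degrees. Four open-topped compartments in one row, each 65 x 65 mm inside, centred at y = +105, +35, -35 and -105 mm, x = 0; floor 6 mm thick, long walls 20 mm high and 5 mm thick, partitions 19 mm high, end walls 34 mm high (heights from the table). Empty at the start. Origin at the centre of its underside; x points away from the robot, y along its length to the robot's left.
- coaster_spray_bottle: Round cork coaster, 54 mm in diameter, 4 mm thick, on which the spray bottle stands at the start. Fixed in the tray: it only marks where that bottle stood at the start. Origin at the centre of its underside, 3 mm above the table.
- coaster_squat_jar: Round cork coaster, 54 mm in diameter, 4 mm thick, on which the squat jar stands at the start. Fixed in the tray: it only marks where that bottle stood at the start. Origin at the centre of its underside, 3 mm above the table.
- coaster_square_bottle: Round cork coaster, 54 mm in diameter, 4 mm thick, on which the square bottle stands at the start. Fixed in the tray: it only marks where that bottle stood at the start. Origin at the centre of its underside, 3 mm above the table.
- coaster_dropper_bottle: Round cork coaster, 54 mm in diameter, 4 mm thick, on which the dropper bottle stands at the start. Fixed in the tray: it only marks where that bottle stood at the start. Origin at the centre of its underside, 3 mm above the table.
There are look-alikes about, which are no part of the job. Leave any blue look-alike of the coaster_squat_jar alone.

How it is judged:
By the outcome, as a careful person would: the job done as asked, in the order asked, and still so for the second after the job is handed in, with the robot touching nothing.
It also fails if it takes over 99 s, if anything falls off the work surface, if the arm or the gripper's body presses on something with over 40 N, if the wrist force passes 120 N, or if a joint passes its speed limit or range.

ROBOT

A 6-joint arm with a two-finger parallel gripper is mounted at the origin on the work surface. World frame = base frame: x ahead of the robot, y to its left, z up, the work surface at z = 0. Lengths are in m, angles in degrees, forces in N, time in s.
With the tool pointing down it reaches from about 0.35 to 0.875 m from the base axis. Payload 4.2 kg.
Tool frame: the origin (TCP) lies midway between the tips of the shut fingers; the grasp point (between the pads) lies 19 mm behind it; y points along the fingers, x is the direction in which the jaws open and shut, and the axes are right-handed (so a half turn about y gives the same grasp; the last joint's range is limited). The gripper opens to 87 mm and grips with 3 to 60 N. Pads are 19 mm wide; open, the fingers measure 117 mm over their backs; the gripper's body (75 mm by 190 mm) begins 51 mm behind the grasp point.
Start: joints at [14.817, 22.042, 0.453, 0, -68.411, -14.817], TCP at [0.625, 0, 0.223] pointing down, gripper open.
Joint ranges: [-179.83, 179.83], [-69.29, 118.12], [-61.27, 80.66], [-181.25, 117.63], [-171.15, -9.14], [-177.46, 177.46]. Speed limits (degrees/s): [159.86, 159.86, 180, 180, 180, 180].

INTERFACE

Orientations are given as a 3x3 rotation matrix whose columns are the frame's x, y, z axes.
In Python, from station import * gives the robot as it stands.
- The arm moves only by the tool jog_arm, never from a script. Its argument "series" is a list of rows, each a list of 3 entries, a list of its own where there are three numbers: the shift along the tool's x, y, z in m, then the turn, a rotation vector about the tool's x, y, z in degrees, then the finger opening in m, from 0 to 0.087. A call has 1 to 10 rows; each row shifts and turns the commanded pose from where the row before left it, along the tool's axes as they then stand; what a row does not reach is not made up. A row lasts 1/8 s, in which the tool goes at most 62.5 mm and 10.7 degrees, less where a joint would pass 70% of its speed; a pose out of reach is approached as far as the arm can. A call is refused whole if a number of a shift passes 0.0625 or a number of a turn 10.7, either way. A call with a gripper value outside its range is refused whole. The fingers move at their own pace and stop on an object; the grip force is fixed at half the most. Time passes only in rows, so rows that do not move let the fingers close. It gives the time, the measured TCP pose, the force and the opening at its end, in the units of the state.
- sense(): the state, without advancing time (a new reading comes with each control period).
- capture(name): name is "scene" or "side" or "wrist"; returns the picture (384x512x3 uint8, red, green, blue); there is no depth.
- camera_info(name): a dict with "fx", "fy", "cx", "cy" (pixels), "rvec" (rotation vector, rad) and "tvec" (3), from world to camera coordinates, as OpenCV has them. Camera axes: x right, y down, z forward; pixel columns grow to the right and rows downward; lengths in m; the calibration is good to about 2 mm. The wrist camera is an equidistant fisheye: a pixel r from the principal point sees the ray r / f radians off the axis. A picture is of the moment at which its call begins: read the wrist's pose just before it. camera_info takes no time and is no camera call; for the wrist camera it gives the pose at the moment of the call.
- finish_job(): hands the job in, once; it reports no verdict.
The state is a dict: "time_s": time; "joints": joint angles; "joint_velocities": joint speeds; "effort": joint torques, N m; "tcp_pos": TCP position; "ee_rot": TCP orientation; "wrist_force": force on the tool from outside, world axes, zero at the start; "moment": the same for the moment, N m; "gripper_width": opening from 0.0 (shut) to 1.0 (fully open).
Only numpy, scipy, OpenCV 4.12 (cv2) and the standard library are available. Lean on these libraries where they do the work, as an engineer would, in place of code of your own. Each camera call takes 0.05 s, during which the arm holds its last target. There are 200 camera calls.

## Working session

There is one attempt and no reset: what is moved stays moved. The work goes in short steps, Python scripts to look and compute and a tool call to move; the robot and the scene stay as the last step left them, time stands still between calls to the robot, and variables do not carry over. Pictures are saved under pics/ and viewed, about 12 in all and at most 16, crops included, and the job is handed in when it is done.

Besides the shell and the picture viewer there is one more tool, called after "Call:" by a JSON object that holds its "api" and its "payload". jog_arm: Moves the arm, as the interface text tells. Its arguments: {"type":"object","properties":{"series":{"type":"array","items":{"type":"array"}}},"required":["series"]}

```bash
mkdir -p pics; ls
python3 - <<'E'
from station import *
import cv2,numpy as np
s=sense();print(s)
for n in("scene","side"):
    im=capture(n);cv2.imwrite(f"pics/{n}0.png",im[:,:,::-1]);print(n,camera_info(n))
print(camera_info("wrist"))
E
```

```text
pics
{'time_s': 0.0, 'joints': array([ 1.48157890e+01,  2.20902087e+01,  3.78464046e-01, -2.71685964e-02,
       -6.84112746e+01, -1.48160232e+01]), 'joint_velocities': array([ 0.00594456, -0.00418863, -0.0432905 ,  0.03609053,  0.04419899,
        0.00768468]), 'effort': array([ 5.69075401e-04, -3.90661991e+01,  1.87403029e+01,  4.22001421e+00,
        1.09914420e-02, -1.81494070e-04]), 'tcp_pos': array([ 6.24389105e-01, -9.94216233e-07,  2.21461160e-01]), 'ee_rot': array([[-9.99997589e-01, -2.18841461e-03, -1.78897615e-04],
       [ 1.79166712e-04, -1.22768867e-04, -9.99999976e-01],
       [ 2.18839259e-03, -9.99997598e-01,  1.23160662e-04]]), 'wrist_force': array([0.12466354, 0.24884158, 0.2807294 ]), 'moment': array([-0.01007942, -0.06698138, -0.02786129]), 'gripper_width': 1.0015012231644937}
scene {'fx': 353.44711734194254, 'fy': 353.44711734194254, 'cx': 255.50322891030055, 'cy': 193.77371264744224, 'rvec': array([ 1.19385692,  2.35422701, -0.94010969]), 'tvec': array([ 0.32819335, -0.30453713,  1.25206569])}
side {'fx': 400.1153325704324, 'fy': 400.1153325704324, 'cx': 251.4201063208735, 'cy': 190.71955794597127, 'rvec': array([ 0.86756935, -2.6234183 ,  0.9806793 ]), 'tvec': array([0.4415629 , 0.28201529, 0.64750546])}
{'fx': 297.3186396354542, 'fy': 297.3186396354542, 'cx': 258.3222460952434, 'cy': 191.87472498457709, 'rvec': array([3.01046872e-03, 3.11018390e+00, 4.34754189e-01]), 'tvec': array([ 0.62452542, -0.03415745,  0.39011166])}
```

View pics/scene0.png

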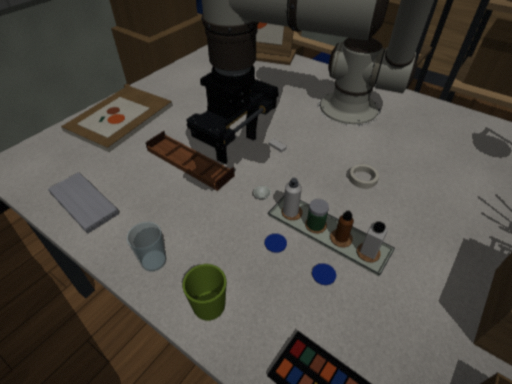

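View pics/side0.png

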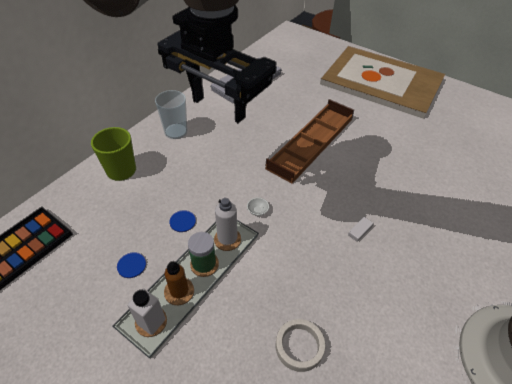

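```bash
cat > h.py <<'E'
from station import *
import cv2,numpy as np
def ray(n,uv,ci=None):
    c=ci or camera_info(n);R=cv2.Rodrigues(np.array(c['rvec']))[0];o=-R.T@c['tvec']
    uv=np.atleast_2d(np.array(uv,float));x=(uv[:,0]-c['cx'])/c['fx'];y=(uv[:,1]-c['cy'])/c['fy']
    if n=='wrist':
        r=np.hypot(x,y)+1e-9;d=np.c_[x/r*np.sin(r),y/r*np.sin(r),np.cos(r)]
    else: d=np.c_[x,y,np.ones_like(x)]
    return o,d@R
def plane(n,uv,z,ci=None):
    o,d=ray(n,uv,ci);return (o+d*((z-o[2])/d[:,2])[:,None])[:,:2]
def proj(n,P,ci=None):
    c=ci or camera_info(n);R=cv2.Rodrigues(np.array(c['rvec']))[0];p=np.atleast_2d(P)@R.T+c['tvec']
    f=p[:,:2]/p[:,2:]
    if n=='wrist':
        r=np.linalg.norm(p[:,:2],axis=1);f=p[:,:2]/r[:,None]*np.arctan2(r,p[:,2])[:,None]
    return f*[c['fx'],c['fy']]+[c['cx'],c['cy']]
def rect(w):
    (c,s,a)=cv2.minAreaRect((w*1000).astype(np.float32));return np.round(c,1),np.round(s,1),round(a,1)
E
python3 - <<'E'
from h import *
for n,t in(("scene",[(268,211),(281,199),(392,246),(381,269)]),("side",[(258,233),(236,218),(113,322),(150,350)])):
    print(n,"tray z=.011",plane(n,t,.011).round(3).tolist(),rect(plane(n,t,.011)))
    im=cv2.imread(f"pics/{n}0.png");h=cv2.cvtColor(im,cv2.COLOR_BGR2HSV)
    m=((h[...,0]<15)&(h[...,1]>110)&(h[...,2]>25)).astype(np.uint8)
    k,l,st,ce=cv2.connectedComponentsWithStats(m)
    for i in range(1,k):
        if st[i,4]>60: 
            p=np.argwhere(l==i)[:,::-1];print(st[i],ce[i].round(),rect(plane(n,p,.015)))
im=capture("wrist");cv2.imwrite("pics/w0.png",im[:,:,::-1])
a=[cv2.resize(cv2.imread("pics/scene0.png")[125:285,135:405],None,fx=2.9,fy=2.9),]
b=cv2.resize(im[:,:,::-1],(0,0),fx=1,fy=1)
cv2.imwrite("pics/c0.png",a[0])
E
```

```text
scene tray z=.011 [[0.572, 0.051], [0.518, 0.055], [0.489, 0.348], [0.563, 0.352]] (array([533.4, 199.9]), array([ 74.4, 300.3]), 2.7)
[107 108  18  16 186] [115. 116.] (array([ 528.3, -604.7]), array([98. , 52.4]), 55.2)
[ 147  135   85   55 1692] [189. 161.] (array([ 549.3, -249.2]), array([295.4,  86.2]), 89.3)
[331 216  22  31 386] [343. 232.] (array([519.8, 238. ]), array([90.7, 47.6]), 6.4)
[ 13 244  37  38 253] [ 31. 265.] (array([1020.9, -295.7]), array([134.9,  46.5]), 83.5)
[357 245  22  17  69] [367. 256.] (array([547.5, 310.4]), array([33.6, 48.6]), 8.7)
[ 12 256  14  17  69] [ 18. 264.] (array([1032.9, -310.5]), array([47.7, 21.5]), 71.1)
[ 11 275  15  50 147] [ 17. 297.] (array([1077.1, -229.5]), array([126.6,  26.8]), 61.7)
[ 24 277  36  28 188] [ 41. 290.] (array([1036.7, -207.1]), array([54.3, 66.2]), 55.3)
[  0 302  19  23 127] [  7. 315.] (array([1110.6, -214.1]), array([72.9, 26. ]), 76.3)
[ 23 304  56  72 665] [ 48. 339.] (array([1082.5,  -99.8]), array([130.4,  82.5]), 44.1)
[  7 322  30  12 105] [ 23. 328.] (array([1107.5, -164.6]), array([21.8, 53.1]), 36.2)
[
[... 1414 characters left out ...]
[21.5, 38.2]), 85.6)
[ 47 223  17  15 142] [ 55. 230.] (array([816.1, 292.7]), array([20.9, 34.9]), 89.6)
[ 14 226  18  15 164] [ 23. 233.] (array([861.5, 335.1]), array([21.5, 36.6]), 89.4)
[214 234  27  17 145] [227. 244.] (array([527. , 110.1]), array([51.1, 37.1]), 36.8)
[ 16 238  29  24 355] [ 30. 249.] (array([817.9, 346.7]), array([42.6, 36.3]), 87.6)
[191 258  27  18  93] [206. 270.] (array([522.2, 178.9]), array([50.3, 30.1]), 54.9)
[  0 260  13  18 155] [  5. 269.] (array([819.1, 400.8]), array([19.2, 34.8]), 88.3)
[164 265  30  40 710] [177. 287.] (array([541.6, 235.1]), array([50.4, 75.9]), 56.8)
[135 319  32  18 119] [150. 330.] (array([521.9, 319.8]), array([51.4, 25.2]), 44.4)
```

View pics/w0.png

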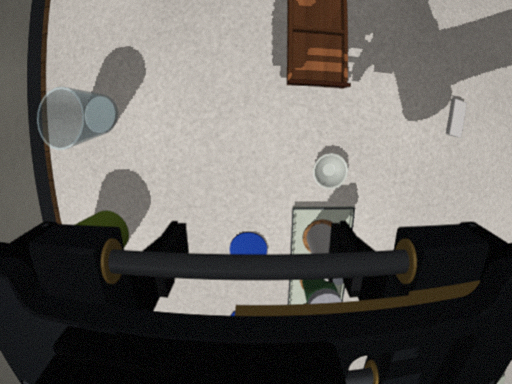

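View pics/c0.png

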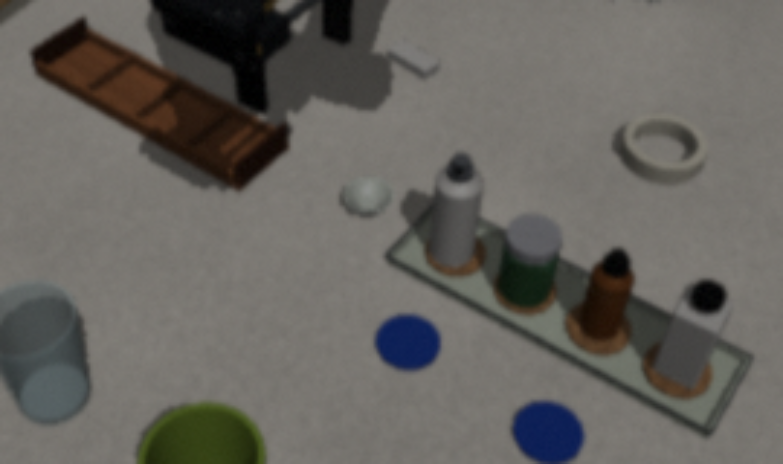

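The scene and side views show the tray on the robot's left. From the robot's left, the bottles are square (379,227), dropper (348,214), jar (318,205) and spray (294,180) in the scene view. The rack is on the right at about (189,161). The two blue discs, at (276,243) and (323,273), are the look-alikes and stay untouched. Next I move the wrist camera to overlook the tray.

Call:
{"api": "jog_arm", "payload": {"series": [[[0.012,0,-0.048],[0,0,0],0.087],[[0.012,0,-0.048],[0,0,0],0.087],[[0.012,0,-0.048],[0,0,0],0.087],[[0.012,0,-0.048],[0,0,0],0.087],[[0.012,0,-0.048],[0,0,0],0.087],[[0.012,0,-0.048],[0,0,0],0.087],[[0.012,0,-0.048],[0,0,0],0.087],[[0,0,0],[0,0,0],0.087],[[0,0,0],[0,0,0],0.087]]}}

```text
time_s: 1.27
tcp_pos: [0.5407, 0.3358, 0.2221]
ee_rot: [[-1.0, -0.001, 0.0], [-0.0, -0.001, -1.0], [0.001, -1.0, 0.001]]
wrist_force: [0.2, 0.4, -0.9]
gripper_width: 1.002
```

Run:
```python
from h import *
import pickle
ci=camera_info("wrist");im=capture("wrist")[:,:,::-1].copy();cv2.imwrite("pics/w1.png",im);pickle.dump(ci,open("ci1.pkl","wb"))
for n,t in(("scene",[(294,180),(318.4,205),(347.8,214),(379,227)]),("side",[(225,202),(201,243),(173,268),(141,297)])):
    print(n,[plane(n,[p],z).round(4).tolist() for p,z in zip(t,[.118,.076,.097,.1])])
```

```text
scene [[[0.5351, 0.0962]], [[0.5341, 0.167]], [[0.5371, 0.2398]], [[0.5336, 0.3106]]]
side [[[0.5367, 0.0972]], [[0.5349, 0.1694]], [[0.5289, 0.2422]], [[0.5316, 0.3089]]]
```

View pics/w1.png

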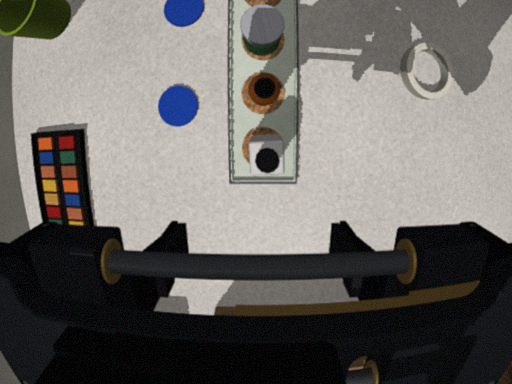

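Run:
```python
from h import *
import pickle
ci=pickle.load(open("ci1.pkl","rb"));im=cv2.imread("pics/w1.png");h=cv2.cvtColor(im,cv2.COLOR_BGR2HSV)
P=lambda uv,z:(plane('wrist',uv,z,ci)*1000).round(1).tolist()
print("tray",P([(230,183),(297,183),(229,20),(299,20)],.011))
v=h[...,2].copy();r=np.zeros_like(v);r[60:180,225:300]=1
m=((v<45)&(r>0)).astype(np.uint8)
k,l,st,ce=cv2.connectedComponentsWithStats(m)
for i in range(1,k):
    if st[i,4]>60: print(st[i],ce[i],P([ce[i]],.103))
o=((h[...,0]<20)&(h[...,1]>90)&(r>0)).astype(np.uint8)
k,l,st,ce=cv2.connectedComponentsWithStats(o)
for i in range(1,k):
    if st[i,4]>60:
        p=np.argwhere(l==i)[:,::-1];w=(plane('wrist',p,.007,ci)*1000).astype(np.float32);print("coaster",st[i],cv2.minEnclosingCircle(w))
cv2.imwrite("pics/c1.png",cv2.resize(im[0:190,220:310],None,fx=6,fy=6,interpolation=cv2.INTER_CUBIC)[570:])
```

```text
tray [[577.8, 354.7], [490.7, 354.8], [577.3, 144.0], [489.9, 143.5]]
[254  78  22  20 341] [264.35190616  87.4398827 ] [[535.3, 239.7]]
[256 148  23  24 413] [266.92251816 159.72154964] [[532.8, 308.6]]
coaster [ 242   73   42   41 1065] ((535.3117065429688, 239.20489501953125), 26.4854793548584)
coaster [243 127  34  35 282] ((537.0599975585938, 307.31829833984375), 25.870040893554688)
```

View pics/c1.png

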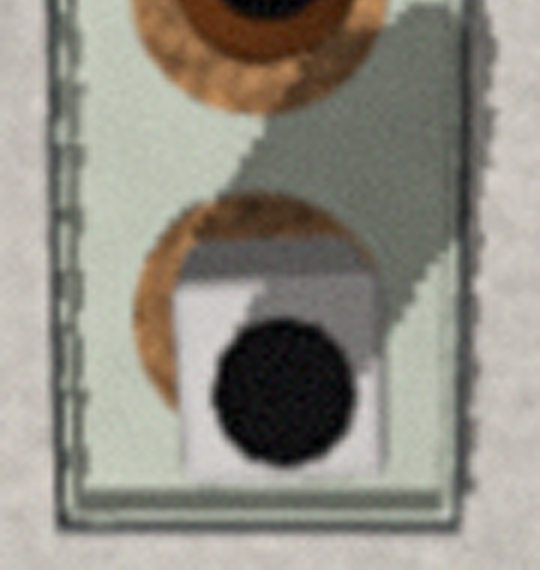

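Call:
{"api": "jog_arm", "payload": {"series": [[[0.0075,0,0.027],[0,-4,0],0.087],[[0,0.03,0],[0,0,0],0.087],[[0,0.03,0],[0,0,0],0.087],[[0,0.03,0],[0,0,0],0.087],[[0,0.03,0],[0,0,0],0.087],[[0,0.02,0],[0,0,0],0.087],[[0,0,0],[0,0,0],0.087]]}}

```text
time_s: 2.2
tcp_pos: [0.533, 0.3069, 0.081]
ee_rot: [[-0.998, -0.003, 0.068], [-0.068, -0.003, -0.998], [0.003, -1.0, 0.003]]
wrist_force: [-0.1, 0.6, 0.0]
gripper_width: 0.998
```

Run:
```python
from h import *
im=cv2.imread("pics/w0.png")
ci={'fx': 297.3186396354542, 'fy': 297.3186396354542, 'cx': 258.3222460952434, 'cy': 191.87472498457709, 'rvec': np.array([3.01046872e-03, 3.11018390e+00, 4.34754189e-01]), 'tvec': np.array([ 0.62452542, -0.03415745,  0.39011166])}
print((plane('wrist',[(288,83),(349,86),(290,0),(346,0)],.034,ci)*1000).round(1).tolist(),(plane('wrist',[(290,5),(348,5),(288,60),(348,60)],.02,ci)*1000).round(1).tolist())
a=cv2.resize(im[0:95,270:365],None,fx=4,fy=4)
b=cv2.resize(capture("side")[180:360,90:270,::-1],(380,380))
cv2.imwrite("pics/c2.png",np.hstack([a,b]))
print(sense()['tcp_pos'])
```

```text
[[590.0, -106.6], [516.4, -106.4], [586.9, -210.7], [518.0, -216.9]] [[585.4, -209.1], [511.4, -215.7], [588.6, -136.5], [513.4, -140.9]]
[0.53387146 0.3077706  0.0824908 ]
```

View pics/c2.png

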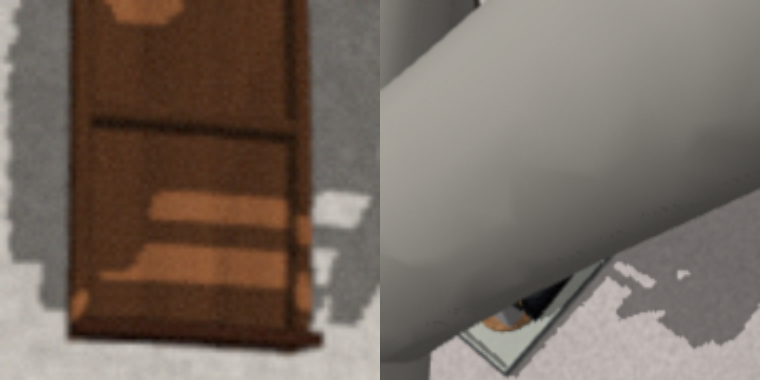

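Call:
{"api": "jog_arm", "payload": {"series": [[[0,0.02,0],[0,0,0],0.087],[[0,0.019,0],[0,0,0],0.087],[[0,0,0],[0,0,0],0.06],[[0,0,0],[0,0,0],0.045],[[0,0,0],[0,0,0],0.04],[[0,0,0],[0,0,0],0.036],[[0,0,0],[0,0,0],0.03],[[0,0,0],[0,0,0],0.02],[[0,0,0],[0,0,0],0.02]]}}

```text
time_s: 3.38
tcp_pos: [0.5333, 0.309, 0.0436]
ee_rot: [[-0.998, -0.0, 0.07], [-0.07, -0.0, -0.998], [0.0, -1.0, 0.0]]
wrist_force: [-1.0, 0.3, 1.3]
gripper_width: 0.415
```

Call:
{"api": "jog_arm", "payload": {"series": [[[0,-0.01,0],[0,0,0],0.02],[[0,-0.03,0],[0,0,0],0.02],[[0,-0.04,0],[0,0,0],0.02],[[0,-0.04,0],[0,0,0],0.02],[[0,-0.04,0],[0,6.5,0],0.02],[[0,-0.01,0.02],[0,0,0],0.02],[[0,0,0.04],[0,0,0],0.02],[[0,0,0.05],[0,0,0],0.02],[[0,0,0.05],[0,0,0],0.02],[[0,0,0.05],[0,0,0],0.02]]}}

```text
time_s: 4.62
tcp_pos: [0.5228, 0.0966, 0.2125]
ee_rot: [[-0.999, -0.002, -0.043], [0.043, -0.001, -0.999], [0.002, -1.0, 0.001]]
wrist_force: [2.0, -0.2, -1.1]
gripper_width: 0.413
```

Call:
{"api": "jog_arm", "payload": {"series": [[[0,0,0.05],[0,0,0],0.02],[[0,0,0.04],[0,0,0],0.02],[[0,0,0.02],[0,0,0],0.02],[[0,0,0],[0,0,0],0.02],[[0,0,0],[0,0,0],0.02]]}}

```text
time_s: 5.25
tcp_pos: [0.519, -0.0107, 0.213]
ee_rot: [[-0.999, -0.001, -0.043], [0.043, 0.0, -0.999], [0.001, -1.0, -0.0]]
wrist_force: [0.4, 0.3, -2.2]
gripper_width: 0.411
```

Run:
```python
from h import *
import pickle
ci=camera_info("wrist");im=capture("wrist")[:,:,::-1].copy();cv2.imwrite("pics/w2.png",im);pickle.dump(ci,open("ci2.pkl","wb"))
```

```text
(no output)
```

View pics/w2.png

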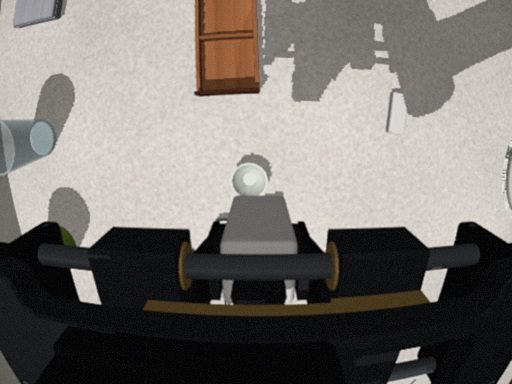

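Call:
{"api": "jog_arm", "payload": {"series": [[[-0.01,0,0.03],[0,0,0],0.02],[[-0.01,0,0.04],[0,0,0],0.02],[[-0.005,0,0.04],[0,0,0],0.02],[[0,0,0],[0,0,0],0.02],[[0,0,0],[0,0,0],0.02]]}}

```text
time_s: 5.92
tcp_pos: [0.5396, -0.1209, 0.2132]
ee_rot: [[-0.999, -0.001, -0.043], [0.043, 0.0, -0.999], [0.001, -1.0, -0.0]]
wrist_force: [-0.1, 0.2, -1.6]
gripper_width: 0.412
```

Run:
```python
from h import *
import pickle
ci=camera_info("wrist");im=capture("wrist")[:,:,::-1].copy();cv2.imwrite("pics/w3.png",im);pickle.dump(ci,open("ci3.pkl","wb"))
h=cv2.cvtColor(im,cv2.COLOR_BGR2HSV);m=((h[...,0]<18)&(h[...,1]>110)&(h[...,2]>25)).astype(np.uint8)
k,l,st,ce=cv2.connectedComponentsWithStats(m);i=1+np.argmax(st[1:,4]*(st[1:,1]<100));print(st[i])
l=(l==i)
for r in range(5,int(st[i,1]+st[i,3]),15):
    c=np.where(l[r])[0]
    if len(c): print(r,c.min(),c.max(),(plane('wrist',[(c.min(),r),(c.max()+1,r)],.02,ci)*1000).round(1).tolist())
x0,y0,w,hh=st[i,:4]
cv2.imwrite("pics/c3.png",cv2.resize(im[0:y0+hh+15,max(x0-20,0):x0+w+20],None,fx=2.5,fy=2.5));print(x0-20)
```

```text
[  214     0    66   186 11339]
5 214 274 [[583.9, -329.9], [511.0, -325.2]]
20 214 274 [[584.5, -309.8], [512.1, -305.2]]
35 214 275 [[585.1, -290.3], [511.8, -285.8]]
50 214 276 [[585.8, -271.3], [511.6, -266.9]]
65 215 276 [[585.3, -252.6], [512.4, -248.4]]
80 215 277 [[586.2, -234.2], [512.0, -230.2]]
95 216 277 [[585.9, -216.0], [512.8, -212.2]]
110 216 277 [[586.9, -198.0], [513.5, -194.2]]
125 217 278 [[586.8, -179.9], [513.0, -176.2]]
140 218 278 [[586.7, -161.7], [513.6, -158.2]]
155 219 278 [[586.8, -143.3], [514.2, -139.9]]
170 219 279 [[588.1, -124.8], [513.5, -121.3]]
185 219 226 [[589.6, -105.8], [579.6, -105.3]]
194
```

View pics/c3.png

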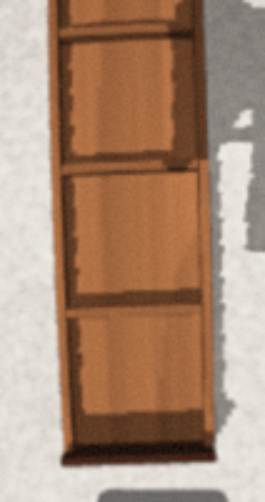

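Call:
{"api": "jog_arm", "payload": {"series": [[[-0.003,0,0.03],[0,0,0],0.02],[[-0.003,0,0.044],[0,0,0],0.02],[[-0.003,0,0.045],[0,0,0],0.02],[[-0.003,0,0.045],[0,0,0],0.02],[[-0.003,0,0.04],[0,0,0],0.02],[[-0.0025,0.01,0.029],[0,0,0],0.02],[[0,0.03,0],[0,0,0],0.02],[[0,0.04,0],[0,0,0],0.02],[[0,0.04,0],[0,0,0],0.02],[[0,0.02,0],[0,0,0],0.02]]}}

```text
time_s: 7.22
tcp_pos: [0.5464, -0.3531, 0.0708]
ee_rot: [[-0.999, -0.004, -0.042], [0.042, 0.002, -0.999], [0.004, -1.0, -0.002]]
wrist_force: [-1.0, 0.8, -1.6]
gripper_width: 0.413
```

Call:
{"api": "jog_arm", "payload": {"series": [[[0,0.01,0],[0,0,0],0.02],[[0,0,0],[0,0,0],0.02],[[0,0,0],[0,0,0],0.02]]}}

```text
time_s: 7.6
tcp_pos: [0.548, -0.3553, 0.0649]
ee_rot: [[-0.999, 0.002, -0.043], [0.043, -0.001, -0.999], [-0.002, -1.0, 0.001]]
wrist_force: [0.1, -0.5, -1.6]
gripper_width: 0.413
```

Call:
{"api": "jog_arm", "payload": {"series": [[[0,0.01,0],[0,0,0],0.02],[[0,0.006,0],[0,0,0],0.02],[[0,0.003,0],[0,0,0],0.02],[[0,0.0015,0],[0,0,0],0.02],[[0,0.001,0],[0,0,0],0.02],[[0,0,0],[0,0,0],0.02],[[0,0,0],[0,0,0],0.02]]}}

```text
time_s: 8.48
tcp_pos: [0.5469, -0.3553, 0.0426]
ee_rot: [[-0.999, 0.0, -0.044], [0.044, -0.0, -0.999], [-0.0, -1.0, 0.0]]
wrist_force: [-2.8, 1.5, 3.8]
gripper_width: 0.411
```

Call:
{"api": "jog_arm", "payload": {"series": [[[0,0,0],[0,0,0],0.045],[[0,0,0],[0,0,0],0.06],[[0,0,0],[0,0,0],0.087],[[0,-0.015,0],[0,0,0],0.087],[[0,-0.045,0],[0,0,0],0.087],[[0,-0.05,0],[0,-2.5,0],0.087],[[0,-0.04,-0.03],[0,0,0],0.087],[[0.002,0,-0.055],[0,0,0],0.087],[[0.002,0,-0.06],[0,0,0],0.087],[[0.002,0,-0.06],[0,0,0],0.087]]}}

```text
time_s: 9.72
tcp_pos: [0.5411, -0.1487, 0.1935]
ee_rot: [[-1.0, 0.003, -0.0], [0.0, -0.0, -1.0], [-0.003, -1.0, 0.0]]
wrist_force: [0.6, 1.2, 0.1]
gripper_width: 1.003
```

Call:
{"api": "jog_arm", "payload": {"series": [[[0.002,0,-0.06],[0,0,0],0.087],[[0.002,0,-0.06],[0,0,0],0.087],[[0.002,0,-0.06],[0,0,0],0.087],[[0,0,-0.06],[0,0,0],0.087],[[0,0,-0.06],[0,0,0],0.087],[[0,0,-0.055],[0,0,0],0.087],[[0,0,-0.035],[0,0,0],0.087],[[0,0,0],[0,0,0],0.087],[[0,0,0],[0,0,0],0.087]]}}

```text
time_s: 10.85
tcp_pos: [0.5349, 0.2394, 0.1927]
ee_rot: [[-1.0, 0.0, 0.0], [-0.0, 0.0, -1.0], [-0.0, -1.0, -0.0]]
wrist_force: [0.5, -0.1, -0.2]
gripper_width: 1.0
```

Run:
```python
from h import *
print(sense()['tcp_pos'])
im=capture("scene")[:,:,::-1];cv2.imwrite("pics/s1.png",cv2.resize(im[100:290,120:420],None,fx=2,fy=2))
```

```text
[0.53493457 0.23942578 0.19267628]
```

View pics/s1.png

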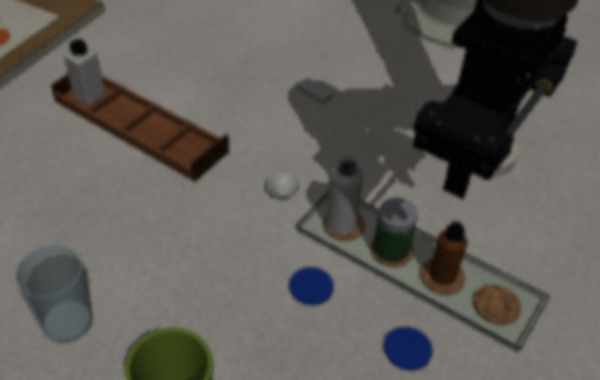

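The square bottle stands upright in the right-end compartment, at (85,75) in the crop. Next is the dropper bottle.

Call:
{"api": "jog_arm", "payload": {"series": [[[0,0.03,0],[0,0,0],0.087],[[0,0.045,0],[0,0,0],0.087],[[0,0.04,0],[0,0,0],0.087],[[0,0.025,0],[0,0,0],0.087],[[0,0.0125,0],[0,0,0],0.087],[[0,0,0],[0,0,0],0.065],[[0,0,0],[0,0,0],0.05],[[0,0,0],[0,0,0],0.042],[[0,0,0],[0,0,0],0.037],[[0,0,0],[0,0,0],0.034]]}}

```text
time_s: 12.15
tcp_pos: [0.5351, 0.2399, 0.0399]
ee_rot: [[-1.0, 0.001, 0.0], [-0.0, 0.0, -1.0], [-0.001, -1.0, -0.0]]
wrist_force: [-0.1, -0.4, -0.5]
gripper_width: 0.517
```

Call:
{"api": "jog_arm", "payload": {"series": [[[0,0,0],[0,0,0],0.028],[[0,0,0],[0,0,0],0.02],[[0,0,0],[0,0,0],0.02]]}}

```text
time_s: 12.52
tcp_pos: [0.535, 0.2398, 0.0396]
ee_rot: [[-1.0, -0.0, 0.0], [-0.0, -0.0, -1.0], [0.0, -1.0, 0.0]]
wrist_force: [-1.7, -0.3, 1.7]
gripper_width: 0.381
```

Call:
{"api": "jog_arm", "payload": {"series": [[[0,-0.01,0],[0,0,0],0.02],[[0,-0.03,0],[0,0,0],0.02],[[0,-0.045,0],[0,0,0],0.02],[[0,-0.045,0],[0,0,0],0.02],[[0,-0.035,0.02],[0,0,0],0.02],[[0,0,0.04],[0,0,0],0.02],[[-0.002,0,0.05],[0,0,0],0.02],[[-0.002,0,0.05],[0,0,0],0.02],[[-0.003,0,0.05],[0,0,0],0.02],[[-0.003,0,0.05],[0,0,0],0.02]]}}

```text
time_s: 13.78
tcp_pos: [0.5449, -0.0218, 0.2052]
ee_rot: [[-1.0, 0.001, 0.0], [-0.0, 0.0, -1.0], [-0.001, -1.0, -0.0]]
wrist_force: [1.2, 0.4, -0.1]
gripper_width: 0.382
```

Call:
{"api": "jog_arm", "payload": {"series": [[[-0.003,0,0.05],[0,0,0],0.02],[[0,0,0.05],[0,0,0],0.02],[[0,0,0.05],[0,0,0],0.02],[[0,0,0.05],[0,0,0],0.02],[[0,0,0.04],[0,0,0],0.02],[[0,0.01,0.024],[0,0,0],0.02],[[0,0.03,0],[0,0,0],0.02],[[0,0.045,0],[0,0,0],0.02],[[0,0.045,0],[0,0,0],0.02],[[0,0.01,0],[0,0,0],0.02]]}}

```text
time_s: 15.02
tcp_pos: [0.5458, -0.2837, 0.0618]
ee_rot: [[-1.0, -0.006, -0.001], [0.001, 0.002, -1.0], [0.006, -1.0, -0.002]]
wrist_force: [0.7, 0.0, 0.4]
gripper_width: 0.38
```

Call:
{"api": "jog_arm", "payload": {"series": [[[0,0,0],[0,0,0],0.02],[[0,0,0],[0,0,0],0.02]]}}

```text
time_s: 15.28
tcp_pos: [0.5496, -0.2847, 0.0669]
ee_rot: [[-1.0, 0.004, 0.001], [-0.001, -0.001, -1.0], [-0.004, -1.0, 0.001]]
wrist_force: [-0.8, 0.3, 0.0]
gripper_width: 0.384
```

Call:
{"api": "jog_arm", "payload": {"series": [[[0,0.01,0],[0,0,0],0.02],[[0,0.008,0],[0,0,0],0.02],[[0,0.004,0],[0,0,0],0.02],[[0,0.002,0],[0,0,0],0.02],[[0,0.001,0],[0,0,0],0.02],[[0,0,0],[0,0,0],0.02],[[0,0,0],[0,0,0],0.02]]}}

```text
time_s: 16.15
tcp_pos: [0.5482, -0.2843, 0.0398]
ee_rot: [[-1.0, 0.0, 0.0], [-0.0, -0.0, -1.0], [-0.0, -1.0, 0.0]]
wrist_force: [0.2, -0.0, -1.4]
gripper_width: 0.38
```

Call:
{"api": "jog_arm", "payload": {"series": [[[0,0.001,0],[0,0,0],0.02],[[0,0.0005,0],[0,0,0],0.02],[[0,0,0],[0,0,0],0.02]]}}

```text
time_s: 16.52
tcp_pos: [0.5482, -0.2843, 0.0386]
ee_rot: [[-1.0, 0.0, 0.0], [-0.0, -0.0, -1.0], [-0.0, -1.0, 0.0]]
wrist_force: [-0.6, 1.3, 3.3]
gripper_width: 0.377
```

Call:
{"api": "jog_arm", "payload": {"series": [[[0,0,0],[0,0,0],0.042],[[0,0,0],[0,0,0],0.06],[[0,0,0],[0,0,0],0.087],[[0,-0.015,0],[0,0,0],0.087],[[0,-0.045,0],[0,0,0],0.087],[[0,-0.05,0],[0,0,0],0.087],[[0,-0.04,-0.03],[0,0,0],0.087],[[0.002,0,-0.05],[0,0,0],0.087],[[0.002,0,-0.055],[0,0,0],0.087],[[0.002,0,-0.055],[0,0,0],0.087]]}}

```text
time_s: 17.77
tcp_pos: [0.542, -0.0928, 0.1895]
ee_rot: [[-1.0, 0.002, -0.0], [0.0, 0.0, -1.0], [-0.002, -1.0, -0.0]]
wrist_force: [0.7, 1.2, 0.7]
gripper_width: 0.999
```

Call:
{"api": "jog_arm", "payload": {"series": [[[0.002,0,-0.055],[0,0,0],0.087],[[0.002,0,-0.055],[0,0,0],0.087],[[0.002,0,-0.055],[0,0,0],0.087],[[0.002,0,-0.055],[0,0,0],0.087],[[0,0,-0.044],[0,0,0],0.087],[[0,0,0],[0,0,0],0.087],[[0,0,0],[0,0,0],0.087]]}}

```text
time_s: 18.65
tcp_pos: [0.5339, 0.1696, 0.1886]
ee_rot: [[-1.0, 0.0, 0.0], [-0.0, 0.0, -1.0], [-0.0, -1.0, -0.0]]
wrist_force: [-0.2, -0.7, -0.9]
gripper_width: 0.996
```

Run:
```python
from h import *
print(sense()['tcp_pos'])
im=capture("scene")[:,:,::-1];a=cv2.resize(im[100:290,120:420],None,fx=2,fy=2);cv2.imwrite("pics/s2.png",a)
```

```text
[0.53389215 0.16956772 0.18864314]
```

View pics/s2.png

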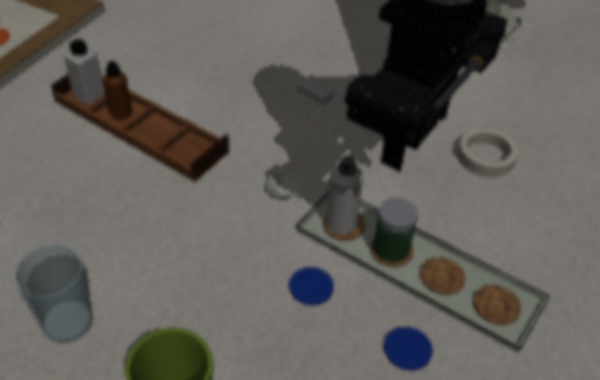

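The square and dropper bottles both stand upright in the two right-hand compartments, at (85,75) and (117,95). Next is the jar.

Call:
{"api": "jog_arm", "payload": {"series": [[[0,0.03,0],[0,0,0],0.087],[[0,0.045,0],[0,0,0],0.087],[[0,0.04,0],[0,0,0],0.087],[[0,0.02,0],[0,0,0],0.087],[[0,0.0106,0],[0,0,0],0.087],[[0,0,0],[0,0,0],0.07],[[0,0,0],[0,0,0],0.058],[[0,0,0],[0,0,0],0.052],[[0,0,0],[0,0,0],0.048],[[0,0,0],[0,0,0],0.046]]}}

```text
time_s: 19.95
tcp_pos: [0.535, 0.1703, 0.0432]
ee_rot: [[-1.0, 0.002, 0.001], [-0.001, 0.001, -1.0], [-0.002, -1.0, -0.001]]
wrist_force: [2.2, -0.2, 1.7]
gripper_width: 0.563
```

Call:
{"api": "jog_arm", "payload": {"series": [[[0,0,0],[0,0,0],0.04],[[0,0,0],[0,0,0],0.03],[[0,0,0],[0,0,0],0.03]]}}

```text
time_s: 20.32
tcp_pos: [0.5353, 0.1704, 0.0432]
ee_rot: [[-1.0, 0.003, 0.001], [-0.001, 0.001, -1.0], [-0.003, -1.0, -0.001]]
wrist_force: [3.5, 0.1, 4.2]
gripper_width: 0.519
```

Call:
{"api": "jog_arm", "payload": {"series": [[[0,-0.01,0],[0,0,0],0.03],[[0,-0.03,0],[0,0,0],0.03],[[0,-0.045,0],[0,0,0],0.03],[[0,-0.045,0],[0,0,0],0.03],[[0,-0.035,0.02],[0,0,0],0.03],[[-0.003,0,0.04],[0,0,0],0.03],[[-0.003,0,0.05],[0,0,0],0.03],[[-0.003,0,0.05],[0,0,0],0.03],[[-0.003,0,0.05],[0,0,0],0.03],[[-0.0035,0,0.05],[0,0,0],0.03]]}}

```text
time_s: 21.58
tcp_pos: [0.5473, -0.0914, 0.2064]
ee_rot: [[-1.0, -0.005, -0.0], [0.0, 0.001, -1.0], [0.005, -1.0, -0.001]]
wrist_force: [1.6, 0.0, -1.9]
gripper_width: 0.515
```

Call:
{"api": "jog_arm", "payload": {"series": [[[0,0,0.05],[0,0,0],0.03],[[0,0,0.044],[0,0,0],0.03],[[0,0,0.03],[0,0,0],0.03],[[0,0.01,0],[0,0,0],0.03],[[0,0.03,0],[0,0,0],0.03],[[0,0.045,0],[0,0,0],0.03],[[0,0.04,0],[0,0,0],0.03],[[0,0.015,0],[0,0,0],0.03],[[0,0,0],[0,0,0],0.03],[[0,0,0],[0,0,0],0.03]]}}

```text
time_s: 22.82
tcp_pos: [0.5507, -0.2142, 0.0691]
ee_rot: [[-1.0, 0.003, 0.001], [-0.001, -0.001, -1.0], [-0.003, -1.0, 0.001]]
wrist_force: [-0.3, 0.2, -1.1]
gripper_width: 0.52
```

Call:
{"api": "jog_arm", "payload": {"series": [[[0,0.01,0],[0,0,0],0.03],[[0,0.008,0],[0,0,0],0.03],[[0,0.004,0],[0,0,0],0.03],[[0,0.0025,0],[0,0,0],0.03],[[0,0.001,0],[0,0,0],0.03],[[0,0,0],[0,0,0],0.03],[[0,0,0],[0,0,0],0.03]]}}

```text
time_s: 23.7
tcp_pos: [0.5494, -0.2142, 0.0422]
ee_rot: [[-1.0, -0.0, -0.0], [0.0, -0.0, -1.0], [0.0, -1.0, 0.0]]
wrist_force: [-1.3, 0.4, 1.3]
gripper_width: 0.521
```

Call:
{"api": "jog_arm", "payload": {"series": [[[0,0,0],[0,0,0],0.055],[[0,0,0],[0,0,0],0.07],[[0,0,0],[0,0,0],0.087],[[0,-0.015,0],[0,0,0],0.087],[[0,-0.045,0],[0,0,0],0.087],[[0,-0.05,0],[0,0,0],0.087],[[0.0025,-0.045,-0.03],[0,0,0],0.087],[[0.004,0,-0.05],[0,0,0],0.087],[[0.004,0,-0.055],[0,0,0],0.087],[[0.004,0,-0.055],[0,0,0],0.087]]}}

```text
time_s: 24.95
tcp_pos: [0.535, -0.0227, 0.1985]
ee_rot: [[-1.0, 0.002, -0.0], [0.0, 0.0, -1.0], [-0.002, -1.0, -0.0]]
wrist_force: [0.5, 0.7, -0.3]
gripper_width: 0.997
```

Call:
{"api": "jog_arm", "payload": {"series": [[[0,0,-0.055],[0,0,0],0.087],[[0,0,-0.045],[0,0,0],0.087],[[0,0,-0.0235],[0,0,0],0.087],[[0,0,0],[0,0,0],0.087],[[0,0,0],[0,0,0],0.087]]}}

```text
time_s: 25.58
tcp_pos: [0.535, 0.0989, 0.1976]
ee_rot: [[-1.0, 0.001, -0.0], [0.0, 0.0, -1.0], [-0.001, -1.0, -0.0]]
wrist_force: [-0.5, -0.8, -0.5]
gripper_width: 1.002
```

Run:
```python
from h import *
print(sense()['tcp_pos'])
im=capture("scene")[:,:,::-1];a=cv2.resize(im[100:290,120:420],None,fx=2,fy=2);cv2.imwrite("pics/s3.png",a)
```

```text
[0.53499597 0.09892193 0.19757603]
```

View pics/s3.png

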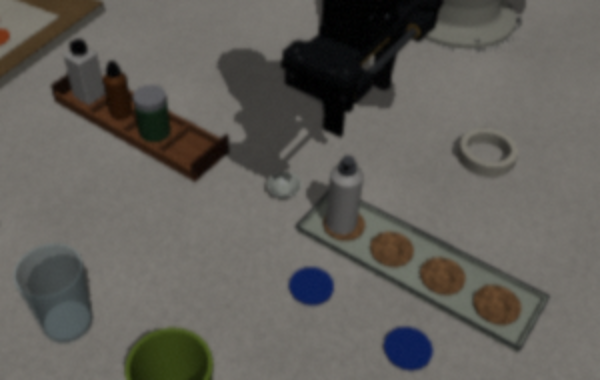

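Three bottles now stand upright in the rack, the jar at (152,113). The spray bottle is next, with the TCP going down to z ≈ 0.060.

Call:
{"api": "jog_arm", "payload": {"series": [[[0,0.03,0],[0,0,0],0.087],[[0,0.045,0],[0,0,0],0.087],[[0,0.035,0],[0,0,0],0.087],[[0,0.018,0],[0,0,0],0.087],[[0,0.0096,0],[0,0,0],0.087],[[0,0,0],[0,0,0],0.065],[[0,0,0],[0,0,0],0.053],[[0,0,0],[0,0,0],0.047],[[0,0,0],[0,0,0],0.043],[[0,0,0],[0,0,0],0.04]]}}

```text
time_s: 26.88
tcp_pos: [0.5351, 0.0994, 0.0596]
ee_rot: [[-1.0, 0.001, 0.0], [-0.0, 0.0, -1.0], [-0.001, -1.0, -0.0]]
wrist_force: [1.0, 0.2, 1.3]
gripper_width: 0.522
```

Call:
{"api": "jog_arm", "payload": {"series": [[[0,0,0],[0,0,0],0.035],[[0,0,0],[0,0,0],0.025],[[0,0,0],[0,0,0],0.025]]}}

```text
time_s: 27.25
tcp_pos: [0.5354, 0.0994, 0.0596]
ee_rot: [[-1.0, 0.001, 0.0], [-0.0, 0.0, -1.0], [-0.001, -1.0, -0.0]]
wrist_force: [1.0, -0.4, 1.4]
gripper_width: 0.454
```

Call:
{"api": "jog_arm", "payload": {"series": [[[0,-0.01,0],[0,0,0],0.025],[[0,-0.03,0],[0,0,0],0.025],[[0,-0.045,0],[0,0,0],0.025],[[0,-0.04,0],[0,0,0],0.025],[[-0.0015,-0.015,0.02],[0,0,0],0.025],[[-0.003,0,0.04],[0,0,0],0.025],[[-0.004,0,0.05],[0,0,0],0.025],[[-0.004,0,0.05],[0,0,0],0.025],[[-0.003,0,0.045],[0,0,0],0.025],[[0,0,0.026],[0,0,0],0.025]]}}

```text
time_s: 28.5
tcp_pos: [0.5488, -0.1345, 0.1978]
ee_rot: [[-1.0, -0.004, -0.003], [0.003, 0.0, -1.0], [0.004, -1.0, -0.0]]
wrist_force: [-0.3, -0.1, -1.2]
gripper_width: 0.447
```

Call:
{"api": "jog_arm", "payload": {"series": [[[0,0.01,0.0125],[0,0,0],0.025],[[0,0.03,0],[0,0,0],0.025],[[0,0.04,0],[0,0,0],0.025],[[0,0.025,0],[0,0,0],0.025],[[0,0.01,0],[0,0,0],0.025],[[0,0,0],[0,0,0],0.025],[[0,0,0],[0,0,0],0.025]]}}

```text
time_s: 29.38
tcp_pos: [0.5513, -0.1442, 0.0854]
ee_rot: [[-1.0, 0.002, 0.0], [-0.0, -0.0, -1.0], [-0.002, -1.0, 0.0]]
wrist_force: [-0.7, -0.2, -2.0]
gripper_width: 0.451
```

Target z is 0.0586, about 26 mm further down.

Call:
{"api": "jog_arm", "payload": {"series": [[[0,0.01,0],[0,0,0],0.025],[[0,0.008,0],[0,0,0],0.025],[[0,0.004,0],[0,0,0],0.025],[[0,0.0025,0],[0,0,0],0.025],[[0,0.001,0],[0,0,0],0.025],[[0,0,0],[0,0,0],0.025],[[0,0,0],[0,0,0],0.025]]}}

```text
time_s: 30.25
tcp_pos: [0.5507, -0.1442, 0.059]
ee_rot: [[-1.0, 0.0, 0.0], [-0.0, -0.0, -1.0], [-0.0, -1.0, 0.0]]
wrist_force: [-0.9, 0.2, -0.8]
gripper_width: 0.452
```

Call:
{"api": "jog_arm", "payload": {"series": [[[0,0.0007,0],[0,0,0],0.025],[[0,0,0],[0,0,0],0.025],[[0,0,0],[0,0,0],0.025]]}}

```text
time_s: 30.62
tcp_pos: [0.5508, -0.1443, 0.0586]
ee_rot: [[-1.0, 0.001, 0.0], [-0.0, -0.0, -1.0], [-0.001, -1.0, 0.0]]
wrist_force: [-0.4, -0.5, 2.0]
gripper_width: 0.451
```

Contact felt. I open the gripper, lift straight up and back off toward the tray side.

Call:
{"api": "jog_arm", "payload": {"series": [[[0,0,0],[0,0,0],0.049],[[0,0,0],[0,0,0],0.065],[[0,0,0],[0,0,0],0.087],[[0,-0.015,0],[0,0,0],0.087],[[0,-0.04,0],[0,0,0],0.087],[[0,-0.05,0],[0,0,0],0.087],[[0,-0.045,-0.03],[0,0,0],0.087],[[0,0,-0.05],[0,0,0],0.087],[[0,0,-0.05],[0,0,0],0.087],[[0,0,-0.03],[0,0,0],0.087]]}}

```text
time_s: 31.88
tcp_pos: [0.5505, 0.0177, 0.2097]
ee_rot: [[-1.0, 0.002, 0.002], [-0.002, 0.001, -1.0], [-0.002, -1.0, -0.001]]
wrist_force: [-0.0, 0.2, -0.3]
gripper_width: 1.001
```

Call:
{"api": "jog_arm", "payload": {"series": [[[0,0,0],[0,0,0],0.087],[[0,0,0],[0,0,0],0.087]]}}

```text
time_s: 32.12
tcp_pos: [0.5505, 0.0155, 0.2088]
ee_rot: [[-1.0, 0.001, 0.0], [-0.0, 0.0, -1.0], [-0.001, -1.0, -0.0]]
wrist_force: [0.8, -0.5, 0.5]
gripper_width: 1.001
```

Run:
```python
from h import *
a=cv2.resize(capture("scene")[100:220,120:270,::-1],None,fx=2.6,fy=2.6)
b=cv2.resize(capture("side")[50:200,220:380,::-1],(390,312));print(sense()['wrist_force'])
cv2.imwrite("pics/f.png",np.hstack([a,b]))
```

```text
[ 0.42108282 -0.58305956  0.21468145]
```

View pics/f.png

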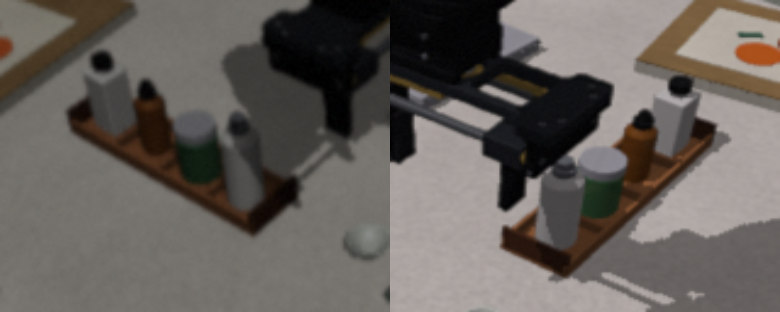

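Both views show all four bottles upright, each in its own compartment, and the gripper is clear of them.

```bash
python3 -c "
from station import *
print(finish_job())"
```

```text
the job is handed in; nothing more can be done
None
```

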